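Set the top roller of a lathe steady

ROBOT

A 6-joint arm with a two-finger parallel gripper is mounted at the origin on the work surface. World frame = base frame: x ahead of the robot, y to its left, z up, the work surface at z = 0. Lengths are in m, angles in rad, forces in N, time in s.
With the tool pointing down it reaches from about 0.425 to 1.125 m from the base axis. Payload 14.9 kg.
Tool frame: the origin (TCP) lies at the centre of the arm's flange, where the gripper is bolted on; the fingertips stand 191 mm ahead of it and the grasp point (between the pads) lies 172 mm ahead of it; z points along the fingers, y is the line along which they close (so a half turn about z gives the same grasp; the last joint's range is limited). The gripper opens to 91 mm and grips with 3 to 60 N. Pads are 32 mm wide; open, the fingers measure 118 mm over their backs; the gripper's body (76 mm by 178 mm) begins 60 mm behind the grasp point.
Start: joints at [1.184, 0.379, 1.734, -0, 1.028, -0.033], TCP at [0.243, 0.657, 0.405] pointing down, gripper open.
Joint ranges: [-2.77, 2.77], [-0.74, 2.19], [0, 2.66], [-1.06, 4.2], [0.31, 2.87], [-3.08, 3.08]. Speed limits (rad/s): [1.89, 1.89, 2.39, 3.14, 3.14, 3.14].

INTERFACE

Orientations are given as a 3x3 rotation matrix whose columns are the frame's x, y, z axes.
In Python, from cell import state, viewer, order gives the robot as it stands.
- The arm moves only by the tool step_arm, never from a script. Its argument "commands" is a list of rows, each a list of 3 entries, a list of its own where there are three numbers: the shift along the tool's x, y, z in mm, then the turn about the tool's z in degrees, then the closure in counts, from 0 (fully open) to 255 (shut). A call has 1 to 12 rows; each row shifts and turns the commanded pose from where the row before left it, along the tool's axes as they then stand; what a row does not reach is not made up. A row lasts 1/12 s, in which the tool goes at most 41.7 mm and 7.16 degrees, less where a joint would pass 70% of its speed; a pose out of reach is approached as far as the arm can. A call is refused whole if a number of a shift passes 41.7 or a number of a turn 7.16, either way. A call with a gripper value outside its range is refused whole. The fingers move at their own pace and stop on an object; "newtons" is the grip in N (left out, the last holds). Time passes only in rows, so rows that do not move let the fingers close. It gives the time, the measured TCP pose, the force, the opening and the grip force at its end, in the units of the state.
- state(): the state, without advancing time (a new reading comes with each control period).
- viewer.camera(name): name is "scene" or "top" or "wrist"; returns the picture (384x512x3 uint8, red, green, blue); there is no depth.
- viewer.camera_params(name): a dict with "intrinsics" (3x3 intrinsics, pixels), "k1" (the pictures are not rectified: a ray, as slopes to the right and down, at radius r is drawn at 1 + k1 r^2 times it, then the intrinsics apply), "T" (4x4, takes a point from camera to world coordinates). Camera axes: x right, y down, z forward; pixel columns grow to the right and rows downward; lengths in m; the calibration is good to about 2 mm. A picture is of the moment at which its call begins: read the wrist's pose just before it. camera_params takes no time and is no camera call; for the wrist camera it gives the pose at the moment of the call.
- order.sign_off(): hands the job in; it is judged then, once.
The state is a dict: "time": time; "joint_pos": joint angles; "dq": joint speeds; "joint_efforts": joint torques, N m; "tcp_pos": TCP position; "tcp_rot": TCP orientation; "force": force on the tool from outside, world axes, zero at the start; "wrist_torque": the same for the moment, N m; "gripper_width": finger opening in m; "grasp_force": force on a finger pad.
Only numpy, scipy, OpenCV 4.12 (cv2) and the standard library are available. Lean on these libraries where they do the work, as an engineer would, in place of code of your own. Each camera call takes 0.05 s, during which the arm holds its last target. There are 200 camera calls.

TASK

Set the top roller of the steady rest on the lathe: turn the round knob on top clockwise until the roller bottoms firmly on the wooden blank (finger-tight, do not force it), then back the knob off a quarter of a turn so that the blank will run clear. Then lock the setting by swinging the ball lever beneath the knob clockwise up to its stop, and leave the tools and the turned leg on the bench alone.

Things in the scene. Friction and masses are not known exactly. Their poses are not given: they have to be found in the camera images.
- steady: Steady rest: grey cast frame over the blank, clamped to the lathe bed; it has three rollers round the blank. The two lower ones, with like knobs low at its sides, are already set. Origin on the bed under the blank's axis; y axis along the blank to the chuck, -x to the robot. Frame 24 mm thick along y, top boss 195 mm over the origin.
- knob_centre (a point): Middle of the black round fluted knob on top of the steady, free all round: 38 mm across, 24 mm tall, its middle about 0.32 m high. Grip it at any yaw. It turns about this point's upright z axis (x and y turn with it, from any yaw at the start); clockwise seen from above drives the top roller down 1.5 mm a turn and the knob sinks with it. Drag while free about 0.04 N m.
- screw_collar (a point): Steel collar, 16 mm across, fast on the knob's screw, 24 mm below knob_centre. Its axes match the knob's while no torque is on. Once the roller bears the screw stops, and the knob can be forced on only against the give of screw, frame and wood, 2 N m per rad: 0.2 to 0.3 N m is finger-tight (0.12, the knob 0.06 rad ahead, is the least that counts as firm); over 0.4 N m bruises the blank.
- roller_bottom (a point): Lowest point of the top roller, a steel ball bearing 22 mm across right below the knob. It meets the blank 0.2 to 0.6 turns of the knob on from the start, sooner or later each time.
- blank_top (a point): Top of the blank, a round wooden bar of 44 mm diameter held level between chuck and live centre (this point's y axis is the bar's). Its z is the height of the bar's upper side, the same under the roller; the point is near the middle of the bar's length.
- lever_ball (a point): Centre of the 20 mm black ball at the end of the lock lever, a lever nut round the screw just beneath the knob. The ball goes round the screw's axis on a radius of 80 mm, its centre about 0.29 m high and 28 mm lower than the knob's centre; the 8 mm arm slopes 11 mm down from it to the hub.
- lever_axis (a point): Point on the lock lever's vertical turning axis (the screw's axis) at the height of the ball's centre.
- lock_lever (a joint): Angle of the lock lever in rad, growing clockwise seen from above: 0 fully open (arm along the blank towards the tailstock), 1.25 at its stop, locked (arm pointing to the robot's side of the lathe). It starts between 0 and 0.25, stays where it is left, and takes about 1.5 N at the ball.
- gouge: Bystander: turning gouge with a wooden handle lying on the bench, 305 mm long, 30 mm high.
- turned_leg: Bystander: turned wooden leg standing upright on the bench, 48 mm across and 165 mm tall.
- mallet: Bystander: wooden mallet lying on the bench, head 75 x 55 x 58 mm, handle 160 mm.

How it is judged:
By the outcome, as a careful person would: the job done as asked, in the order asked, and still so for the second after the job is handed in, with the robot touching nothing.
It also fails if it takes over 72 s, if anything falls off the work surface, if the arm or the gripper's body presses on something with over 40 N, if the wrist force passes 120 N, or if a joint passes its speed limit or range.

## Working session

There is one attempt and no reset: what is moved stays moved. The work goes in short steps, Python scripts to look and compute and a tool call to move; the robot and the scene stay as the last step left them, time stands still between calls to the robot, and variables do not carry over. Pictures are saved under pics/ and viewed, at most 10 in all, crops included, and the job is handed in when it is done.

Besides the shell and the picture viewer there is one more tool, called after "Request:" as name([rows], argument=value, ...), one row to a line, values as JSON. step_arm: Moves the arm, as the interface text tells. Its arguments: {"type":"object","properties":{"commands":{"type":"array","items":{"type":"array"}},"newtons":{"type":"number"}},"required":["commands"]}

```bash
mkdir -p pics
python3 - <<'E'
from cell import state, viewer
import cv2,numpy as np
np.set_printoptions(precision=4,suppress=True)
s=state();print(s)
a=viewer.camera("scene");b=viewer.camera("top");
for n in("scene","top","wrist"):
    print(n,viewer.camera_params(n))
cv2.imwrite("pics/scene1.png",a[:,:,::-1]);cv2.imwrite("pics/top1.png",b[:,:,::-1])
E
```

```text
{'time': 0.0, 'joint_pos': array([ 1.1837,  0.3794,  1.7348, -0.    ,  1.0285, -0.0333]), 'dq': array([-0.0005,  0.0011, -0.0005,  0.0012,  0.0009,  0.0004]), 'joint_efforts': array([ -0.0018, -76.3744, -43.4349,   0.065 ,   0.0426,  -0.0001]), 'tcp_pos': array([0.2425, 0.6565, 0.4041]), 'tcp_rot': array([[-0.9381,  0.3464, -0.0004],
       [ 0.3464,  0.9381, -0.001 ],
       [ 0.    , -0.0011, -1.    ]]), 'force': array([-0.0132, -0.2009,  0.3009]), 'wrist_torque': array([-0.0383,  0.0058,  0.009 ]), 'grasp_force': 0.0, 'gripper_width': 0.09089718134703374}
scene {'intrinsics': array([[369.3681,   0.    , 264.0166],
       [  0.    , 369.3681, 191.5351],
       [  0.    ,   0.    ,   1.    ]]), 'k1': 0.03315310622631688, 'T': array([[-0.8313,  0.4313, -0.3505,  0.9061],
       [ 0.5558,  0.6445, -0.5251,  0.5523],
       [-0.0005, -0.6313, -0.7755,  0.9793],
       [ 0.    ,  0.    ,  0.    ,  1.    ]])}
top {'intrinsics': array([[426.5402,   0.    , 251.7227],
       [  0.    , 426.5402, 192.0543],
       [  0.    ,   0.    ,   1.    ]]), 'k1': -0.028212079006021882, 'T': array([[-0.1629, -0.9655,  0.203 ,  0.3733],
       [-0.9866,  0.1592, -0.0347,  0.0473],
       [ 0.0012, -0.2059, -0.9786,  1.0482],
       [ 0.    ,  0.    ,  0.    ,  1.    ]])}
wrist {'intrinsics': array([[307.6697,   0.    , 254.4043],
       [  0.    , 307.6697, 189.3564],
       [  0.    ,   0.    ,   1.    ]]), 'k1': -0.009283605721711684, 'T': array([[ 0.3467,  0.9107,  0.2248,  0.1797],
       [ 0.938 , -0.3362, -0.0845,  0.6792],
       [-0.0014,  0.2401, -0.9707,  0.383 ],
       [ 0.    ,  0.    ,  0.    ,  1.    ]])}
```

View pics/scene1.png

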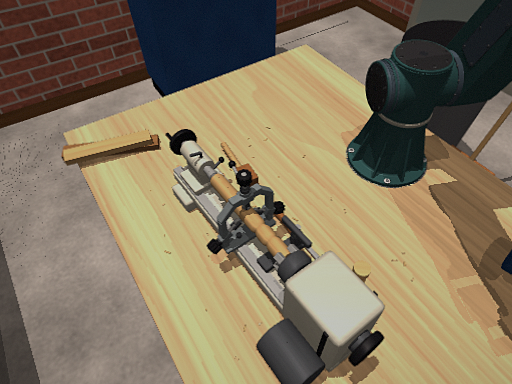

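View pics/top1.png

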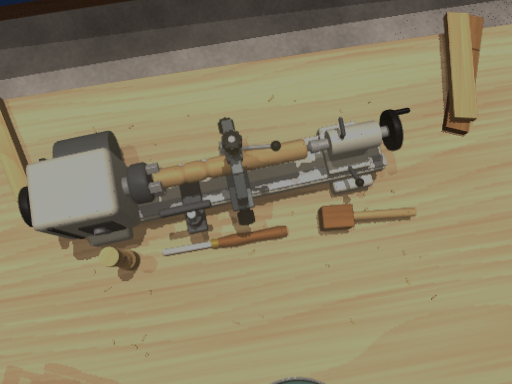

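The scene view shows the knob at about (244,177). The top view shows it at about (231,142), with the lever ball at (276,146).

```bash
cat > h.py <<'E'
import numpy as np,cv2
from cell import state,viewer
np.set_printoptions(precision=4,suppress=True)
def ray(p,uv):
    K=p["intrinsics"];T=p["T"];d=(np.array(uv,float)-K[:2,2])/[K[0,0],K[1,1]]
    s=d.copy()
    for _ in range(8): s=d/(1+p["k1"]*(s@s))
    v=T[:3,:3]@[s[0],s[1],1];return T[:3,3],v/np.linalg.norm(v)
def plane(p,uv,z):
    o,v=ray(p,uv);return o+v*(z-o[2])/v[2]
def tri(rs):
    A=0;b=0
    for o,v in rs:
        M=np.eye(3)-np.outer(v,v);A=A+M;b=b+M@o
    x=np.linalg.solve(A,b);return x,[np.linalg.norm(np.cross(x-o,v)) for o,v in rs]
def proj(p,X):
    c=np.linalg.inv(p["T"])@[*X,1];s=c[:2]/c[2];s=s*(1+p["k1"]*(s@s))
    return s*p["intrinsics"][0,0]+p["intrinsics"][:2,2]
E
python3 - <<'E'
from h import *
S=viewer.camera_params("scene");T=viewer.camera_params("top")
print(tri([ray(S,(244,177)),ray(T,(231,142))]))
print(plane(T,(276,146),.29),plane(T,(231,142),.32))
for q in [(276,146)]: print(proj(S,plane(T,q,.29)))
print(plane(T,(165,178),.2),plane(T,(300,149),.2))
a=cv2.imread("pics/scene1.png")[130:260,180:330];b=cv2.imread("pics/top1.png")[100:230,170:320]
cv2.imwrite("pics/c1.png",np.hstack([cv2.resize(x,None,fx=2.6,fy=2.6,interpolation=2) for x in(a,b)]))
E
```

```text
(array([0.6219, 0.0424, 0.3189]), [np.float64(0.0010133269769753545), np.float64(0.0010133269769753638)])
[ 0.6096 -0.0385  0.29  ] [0.6207 0.0431 0.32  ]
[232.3126 162.9079]
[0.6072 0.1876 0.2   ] [ 0.6231 -0.0967  0.2   ]
```

View pics/c1.png

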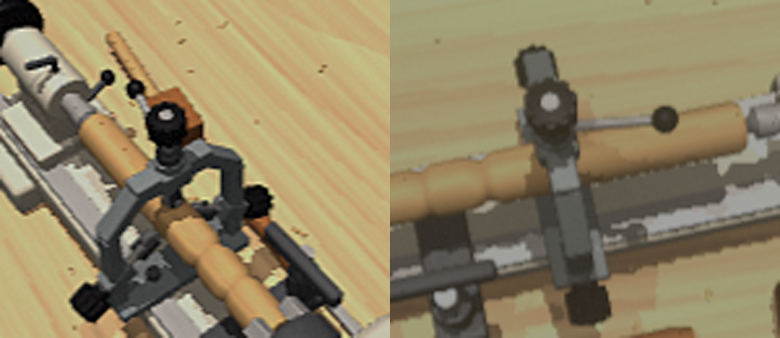

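The crops confirm it: knob at about (0.621, 0.043, 0.32), and the lever arm towards the tailstock with its ball near (0.61, -0.038). I'll rise and move above the knob.

Request:
step_arm([
  [[0, 0, -38], 0, 0],
  [[0, 0, -38], 0, 0],
  [[0, 0, -38], 0, 0],
  [[0, 0, -38], 0, 0],
  [[0, 0, -38], 0, 0],
  [[-28.3, -22.2, 0], 0, 0],
  [[-28.3, -22.2, 0], 0, 0],
  [[-28.3, -22.2, 0], 0, 0],
  [[-28.3, -22.2, 0], 0, 0],
  [[-28.3, -22.2, 0], 0, 0],
  [[-28.3, -22.2, 0], 0, 0],
  [[-28.3, -22.2, 0], 0, 0],
])

```text
time: 1.1
tcp_pos: [0.375, 0.4406, 0.5945]
tcp_rot: [[-0.938, 0.346, -0.0], [0.346, 0.938, -0.0], [0.0, -0.0, -1.0]]
force: [0.8, 0.3, -0.6]
gripper_width: 0.0911
grasp_force: 0.0
```

Request:
step_arm([
  [[-28.3, -22.2, 0], 0, 0],
  [[-28.3, -22.2, 0], 0, 0],
  [[-28.3, -22.2, 0], 0, 0],
  [[-28.3, -22.2, 0], 0, 0],
  [[-28.3, -22.2, 0], 0, 0],
  [[-28.3, -22.2, 0], 0, 0],
  [[-28.3, -22.2, 0], 0, 0],
  [[-28.3, -22.2, 0], 0, 0],
  [[-28.3, -22.2, 0], 0, 0],
  [[-28.3, -22.2, 0], 0, 0],
  [[-28.3, -22.2, 0], 0, 0],
  [[-28.3, -22.2, 0], 0, 0],
])

```text
time: 2.1
tcp_pos: [0.6014, 0.0729, 0.5945]
tcp_rot: [[-0.938, 0.347, -0.0], [0.347, 0.938, 0.0], [0.0, -0.0, -1.0]]
force: [0.4, 0.2, -0.4]
gripper_width: 0.0913
grasp_force: 0.0
```

Request:
step_arm([
  [[-28.3, -22.2, 0], 0, 0],
  [[0, 0, 0], 0, 0],
  [[0, 0, 0], 0, 0],
  [[0, 0, 0], 0, 0],
])

```text
time: 2.43
tcp_pos: [0.6195, 0.0442, 0.5943]
tcp_rot: [[-0.938, 0.347, -0.001], [0.347, 0.938, 0.0], [0.001, -0.0, -1.0]]
force: [-0.1, 0.1, -0.6]
gripper_width: 0.091
grasp_force: 0.0
```

Run:
```python
from h import *
s=state();p=viewer.camera_params("wrist");a=viewer.camera("wrist")
print(s["time"],s["tcp_pos"],s["tcp_rot"],s["joint_pos"],s["force"],s["wrist_torque"])
print(p["T"].tolist())
for X in([.621,.043,.332],[.61,-.038,.29]): print(proj(p,X))
cv2.imwrite("pics/w1.png",a[:,:,::-1])
```

```text
2.4333 [0.6195 0.0442 0.5943] [[-0.9379  0.3469 -0.0008]
 [ 0.3469  0.9379  0.0001]
 [ 0.0008 -0.0001 -1.    ]] [ 0.0336  0.0863  1.7433  0.0002  1.3128 -1.1829] [-0.0742  0.1214 -0.5523] [ 0.0026 -0.0258  0.0476]
[[0.3471261628607616, 0.9106013315487294, 0.22429588056681612, 0.5566859871965006], [0.9378182636996184, -0.33690510361215087, -0.08361731538094908, 0.066890282289066], [-0.0005756118442804527, 0.2393745311050557, -0.9709271355406839, 0.5732552606543874], [0.0, 0.0, 0.0, 1.0]]
[254.477  200.2346]
[171.5518 206.0746]
```

View pics/w1.png

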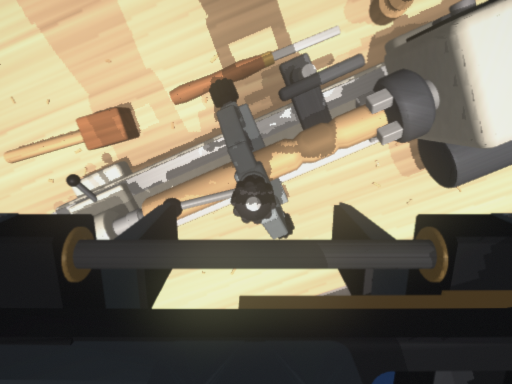

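The wrist view shows the knob at (253,199) with its white screw end at (253,204), and the lever ball at (174,207). I'll triangulate with all three views.

Run:
```python
from h import *
S=viewer.camera_params("scene");T=viewer.camera_params("top");W=viewer.camera_params("wrist")
f=lambda w,s,t:print(tri([ray(W,w),ray(S,s),ray(T,t)]))
f((253,204),(244.6,174.2),(231.5,139.2))
f((174,207),(232,163.8),(275.8,145.8))
print(plane(W,(253,204),.333),plane(W,(253,199),.32),plane(W,(174,207),.29))
```

```text
(array([0.6225, 0.0419, 0.33  ]), [np.float64(0.0017254067146030359), np.float64(0.0017989147499414262), np.float64(0.00044951064784257686)])
(array([ 0.6113, -0.0376,  0.2878]), [np.float64(0.001303269232568168), np.float64(0.00043822634152261515), np.float64(0.0009703132378643941)])
[0.6232 0.0413 0.333 ] [0.6227 0.0415 0.32  ] [ 0.6117 -0.0358  0.29  ]
```

Request:
step_arm([
  [[-3.6, -1, 0], 0, 0],
  [[0, 0, 0], -7, 0],
  [[0, 0, 0], -7, 0],
  [[0, 0, 0], -7, 0],
  [[0, 0, 0], -7, 0],
  [[0, 0, 0], -7, 0],
  [[0, 0, 0], -7, 0],
  [[0, 0, 0], -7, 0],
  [[0, 0, 0], -7, 0],
  [[0, 0, 0], -4, 0],
  [[0, 0, 30], 0, 0],
  [[0, 0, 30], 0, 0],
])

```text
time: 3.48
tcp_pos: [0.6226, 0.0428, 0.5359]
tcp_rot: [[-0.768, -0.641, 0.004], [-0.641, 0.768, 0.0], [-0.003, -0.002, -1.0]]
force: [0.5, -1.1, -1.7]
gripper_width: 0.0917
grasp_force: 0.0
```

Request:
step_arm([
  [[0, 0, 24], 0, 0],
  [[0, 0, 14], 0, 0],
  [[0, 0, 6], 0, 0],
  [[0, 0, 0], 0, 0],
  [[0, 0, 0], 0, 0],
  [[0, 0, 0], 0, 0],
])

```text
time: 3.98
tcp_pos: [0.623, 0.042, 0.4924]
tcp_rot: [[-0.769, -0.639, 0.002], [-0.639, 0.769, 0.0], [-0.002, -0.001, -1.0]]
force: [-0.2, 0.6, 0.9]
gripper_width: 0.091
grasp_force: 0.0
```

Run:
```python
from h import *
s=state();p=viewer.camera_params("wrist");a=viewer.camera("wrist")
print(s["time"],s["tcp_pos"],s["tcp_rot"],s["joint_pos"],s["force"],s["wrist_torque"])
print(proj(p,[.6225,.042,.329]), proj(p,s["tcp_pos"]+.172*s["tcp_rot"][:,2]))
cv2.imwrite("pics/w2.png",a[:,:,::-1])
```

```text
3.9833 [0.623  0.042  0.4924] [[-0.7689 -0.6393  0.0022]
 [-0.6393  0.7689  0.0001]
 [-0.0017 -0.0014 -1.    ]] [ 0.03    0.1694  1.8337 -0.      1.1362 -2.2344] [-0.1745  0.6228  0.8946] [ 0.1099  0.0461 -0.0202]
[256.9877 250.5105] [255.8068 244.7513]
```

View pics/w2.png

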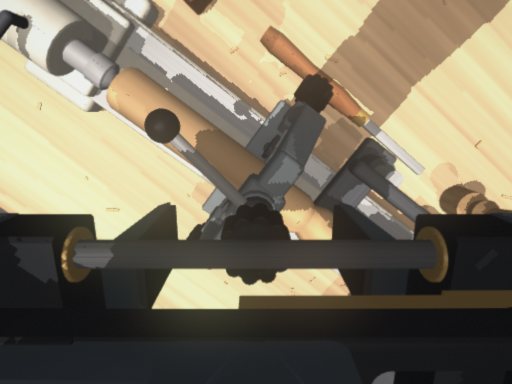

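The knob sits midway between the fingers (u≈254), with the ball at (162,125). I'll close on it.

Request:
step_arm([
  [[0, 0, 2], 0, 255],
  [[0, 0, 0], 0, 255],
  [[0, 0, 0], 0, 255],
  [[0, 0, 0], 0, 255],
  [[0, 0, 0], 0, 255],
  [[0, 0, 0], 0, 255],
  [[0, 0, 0], 0, 255],
  [[0, 0, 0], 0, 255],
], newtons=25)

```text
time: 4.7
tcp_pos: [0.6227, 0.0419, 0.4887]
tcp_rot: [[-0.769, -0.639, -0.0], [-0.639, 0.769, 0.0], [0.0, 0.0, -1.0]]
force: [0.5, 1.4, -0.1]
gripper_width: 0.0403
grasp_force: 0.0
```

```bash
cat > st.py <<'E'
from h import *
s=state();R=s["tcp_rot"]
print(s["time"],s["tcp_pos"],"yaw",np.degrees(np.arctan2(-R[1,0],R[0,0])),"j6",np.degrees(s["joint_pos"][5]),s["force"],s["wrist_torque"],s["gripper_width"],s["grasp_force"])
E
python3 st.py
```

```text
4.7 [0.6227 0.0419 0.4887] yaw 140.2703179334291 j6 -128.0219714735245 [ 0.5092  1.3571 -0.1442] [ 0.031   0.1112 -0.0265] 0.04027340584098137 0.0
```

Request:
step_arm([
  [[0, 0, 0], 0, 255],
  [[0, 0, 0], 0, 255],
  [[0, 0, 0], 0, 255],
  [[0, 0, 0], 0, 255],
])

```text
time: 5.03
tcp_pos: [0.6227, 0.0419, 0.4887]
tcp_rot: [[-0.769, -0.639, 0.0], [-0.639, 0.769, -0.0], [-0.0, -0.0, -1.0]]
force: [0.4, -0.6, 0.1]
gripper_width: 0.0374
grasp_force: 25.0
```

```bash
python3 st.py
```

```text
5.0333 [0.6227 0.0419 0.4887] yaw 140.2710646360482 j6 -128.02152747675004 [ 0.3745 -0.6387  0.093 ] [0.0607 0.0651 0.0112] 0.03737284326805585 24.99995917081833
```

Request:
step_arm([
  [[0, 0, 0.025], 6, 255],
  [[0, 0, 0.025], 6, 255],
  [[0, 0, 0.025], 6, 255],
  [[0, 0, 0.025], 6, 255],
  [[0, 0, 0.025], 6, 255],
  [[0, 0, 0.025], 6, 255],
  [[0, 0, 0.025], 6, 255],
  [[0, 0, 0.025], 6, 255],
  [[0, 0, 0.025], 6, 255],
  [[0, 0, 0.025], 6, 255],
  [[0, 0, 0], 0, 255],
  [[0, 0, 0], 0, 255],
])

```text
time: 6.03
tcp_pos: [0.6227, 0.0418, 0.4885]
tcp_rot: [[-0.939, 0.343, 0.0], [0.343, 0.939, -0.0], [-0.0, -0.0, -1.0]]
force: [0.4, -1.2, 0.2]
gripper_width: 0.0374
grasp_force: 25.0
```

```bash
python3 st.py
```

```text
6.0333 [0.6227 0.0418 0.4885] yaw -159.91439539642866 j6 -68.20711594836719 [ 0.3526 -1.2407  0.2322] [-0.2555 -0.0825 -0.001 ] 0.037400125379474625 25.00055193901062
```

```bash
cat > st.py <<'E'
from h import *
L=[]
for i in range(4):
    s=state();L.append([*s["force"],s["wrist_torque"][2],s["joint_efforts"][5]])
    if i<3: viewer.camera("wrist")
R=s["tcp_rot"];L=np.array(L)
print(s["time"],s["tcp_pos"],"yaw",np.degrees(np.arctan2(-R[1,0],R[0,0])).round(2),"F",L[:,:3].mean(0),"tz",L[:,3],L[:,3].mean(),"e6",L[:,4])
E
python3 st.py
```

```text
6.1833 [0.6227 0.0418 0.4885] yaw -159.88 F [ 0.3116 -1.6301 -0.1663] tz [-0.001  -0.0185  0.013   0.0611] 0.013653668023259576 e6 [ 0.8228  0.2436  0.0248 -0.0449]
```

Request:
step_arm([
  [[0, 0, 0.04], 6, 255],
  [[0, 0, 0.02], 4, 255],
  [[0, 0, 0], 0, 255],
  [[0, 0, 0], 0, 255],
])

```text
time: 6.52
tcp_pos: [0.6227, 0.0418, 0.4885]
tcp_rot: [[-0.865, 0.501, 0.0], [0.501, 0.865, -0.0], [-0.0, -0.0, -1.0]]
force: [0.1, -0.7, 0.2]
gripper_width: 0.0373
grasp_force: 25.0
```

```bash
python3 st.py
```

```text
6.6667 [0.6227 0.0418 0.4885] yaw -149.87 F [-0.0115 -1.2317  0.5253] tz [-0.0115  0.003   0.0245 -0.0109] 0.001275049308584653 e6 [ 0.5569  0.154   0.0069 -0.0362]
```

Request:
step_arm([
  [[0, 0, 0.03], 7, 255],
  [[0, 0, 0], 0, 255],
  [[0, 0, 0], 0, 255],
])

```text
time: 6.92
tcp_pos: [0.6227, 0.0419, 0.4884]
tcp_rot: [[-0.798, 0.602, 0.0], [0.602, 0.798, -0.0], [-0.0, -0.0, -1.0]]
force: [0.8, -2.0, 0.1]
gripper_width: 0.0373
grasp_force: 25.0
```

```bash
python3 st.py
```

```text
7.0667 [0.6227 0.0419 0.4884] yaw -142.9 F [ 0.2626 -1.9574  0.1599] tz [ 0.002   0.0042 -0.0702 -0.0319] -0.02395511796266224 e6 [ 0.8642  0.2529  0.0215 -0.051 ]
```

Request:
step_arm([
  [[0, 0, 0.03], 7, 255],
  [[0, 0, 0], 0, 255],
  [[0, 0, 0], 0, 255],
])

```text
time: 7.32
tcp_pos: [0.6227, 0.0419, 0.4884]
tcp_rot: [[-0.719, 0.695, 0.0], [0.695, 0.719, -0.0], [-0.0, -0.0, -1.0]]
force: [0.4, -1.6, -0.1]
gripper_width: 0.0372
grasp_force: 25.0
```

```bash
python3 st.py
python3 - <<'E'
from h import *
a=viewer.camera("wrist");b=cv2.imread("pics/w2.png")
cv2.imwrite("pics/w3.png",np.hstack([cv2.resize(x[180:310,170:345],None,fx=2.2,fy=2.2) for x in(b,a[:,:,::-1])]))
E
```

```text
7.4667 [0.6227 0.0419 0.4884] yaw -135.91 F [ 0.2795 -1.6797  0.5064] tz [-0.0322 -0.0154  0.0088 -0.0221] -0.01519707201139097 e6 [ 0.8579  0.2465  0.0163 -0.0549]
```

View pics/w3.png

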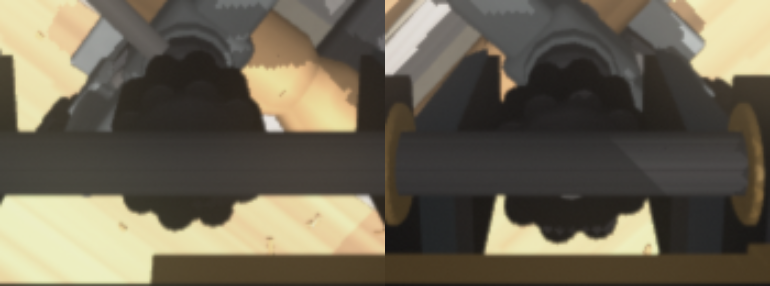

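The crops show the knob held squarely between the pads, with the flutes keeping their place relative to the gripper, so it turns along. I'll continue in 7° steps.

Request:
step_arm([
  [[0, 0, 0.03], 7, 255],
  [[0, 0, 0], 0, 255],
  [[0, 0, 0], 0, 255],
])

```text
time: 7.77
tcp_pos: [0.6227, 0.0419, 0.4883]
tcp_rot: [[-0.629, 0.778, -0.0], [0.778, 0.629, -0.0], [-0.0, -0.0, -1.0]]
force: [-0.2, -1.7, 1.1]
gripper_width: 0.0376
grasp_force: 25.0
```

```bash
python3 st.py
```

```text
7.9167 [0.6227 0.0419 0.4884] yaw -128.91 F [ 0.0024 -1.897   0.6779] tz [ 0.0055 -0.0142  0.0092 -0.005 ] -0.0011467193279419286 e6 [ 0.8639  0.2526  0.0212 -0.0513]
```

Request:
step_arm([
  [[0, 0, 0.03], 7, 255],
  [[0, 0, 0], 0, 255],
  [[0, 0, 0], 0, 255],
])

```text
time: 8.17
tcp_pos: [0.6227, 0.0419, 0.4883]
tcp_rot: [[-0.53, 0.848, 0.0], [0.848, 0.53, -0.0], [-0.0, 0.0, -1.0]]
force: [0.2, -1.9, 0.7]
gripper_width: 0.0378
grasp_force: 25.0
```

```bash
python3 st.py
```

```text
8.3167 [0.6227 0.0419 0.4883] yaw -121.91 F [-0.0224 -2.3062  1.0549] tz [-0.0156 -0.023  -0.0103  0.007 ] -0.010466386414338866 e6 [ 0.8578  0.2464  0.0162 -0.055 ]
```

Request:
step_arm([
  [[0, 0, 0.03], 7, 255],
  [[0, 0, 0], 0, 255],
  [[0, 0, 0], 0, 255],
])

```text
time: 8.57
tcp_pos: [0.6227, 0.0419, 0.4883]
tcp_rot: [[-0.422, 0.906, -0.0], [0.906, 0.422, -0.0], [-0.0, -0.0, -1.0]]
force: [0.9, -2.4, 0.6]
gripper_width: 0.0375
grasp_force: 25.0
```

```bash
python3 st.py
```

```text
8.7167 [0.6227 0.0419 0.4883] yaw -114.91 F [ 0.1983 -2.1918  0.8668] tz [-0.0252  0.069  -0.0007  0.0347] 0.019462462931042313 e6 [ 0.8565  0.2453  0.0152 -0.0558]
```

Request:
step_arm([
  [[0, 0, 0.03], 7, 255],
  [[0, 0, 0], 0, 255],
  [[0, 0, 0], 0, 255],
])

```text
time: 8.97
tcp_pos: [0.6227, 0.0419, 0.4883]
tcp_rot: [[-0.309, 0.951, 0.0], [0.951, 0.309, -0.0], [-0.0, -0.0, -1.0]]
force: [0.0, -2.1, 1.3]
gripper_width: 0.0376
grasp_force: 25.0
```

```bash
python3 st.py
```

```text
9.1167 [0.6227 0.0419 0.4883] yaw -107.92 F [-0.3889 -2.1786  1.4075] tz [-0.0005 -0.0163 -0.0248  0.0082] -0.00837766107826461 e6 [ 0.8563  0.245   0.015  -0.0559]
```

Request:
step_arm([
  [[0, 0, 0.02], 7, 255],
  [[0, 0, 0], 0, 255],
  [[0, 0, 0], 0, 255],
])

```text
time: 9.37
tcp_pos: [0.6227, 0.0419, 0.4882]
tcp_rot: [[-0.19, 0.982, -0.0], [0.982, 0.19, 0.0], [0.0, -0.0, -1.0]]
force: [1.1, -2.0, 1.1]
gripper_width: 0.0374
grasp_force: 25.0
```

```bash
python3 st.py
```

```text
9.5167 [0.6227 0.0419 0.4882] yaw -100.92 F [ 0.3362 -2.5627  1.4534] tz [ 0.0157 -0.0955  0.0085 -0.0073] -0.01965437211093817 e6 [ 0.8562  0.2449  0.015  -0.056 ]
```

Request:
step_arm([
  [[0, 0, 0.02], 7, 255],
  [[0, 0, 0], 0, 255],
  [[0, 0, 0], 0, 255],
])

```text
time: 9.77
tcp_pos: [0.6227, 0.0419, 0.4882]
tcp_rot: [[-0.069, 0.998, -0.0], [0.998, 0.069, -0.0], [-0.0, -0.0, -1.0]]
force: [-0.2, -1.9, 1.1]
gripper_width: 0.0375
grasp_force: 25.0
```

```bash
python3 st.py
```

```text
9.9167 [0.6227 0.0419 0.4882] yaw -93.92 F [-0.5802 -1.9694  1.424 ] tz [ 0.0419  0.019  -0.0396  0.0059] 0.006783258406342986 e6 [ 0.8561  0.245   0.015  -0.056 ]
```

Request:
step_arm([
  [[0, 0, 0.02], 7, 255],
  [[0, 0, 0], 0, 255],
  [[0, 0, 0], 0, 255],
])

```text
time: 10.17
tcp_pos: [0.6227, 0.0419, 0.4882]
tcp_rot: [[0.053, 0.999, -0.0], [0.999, -0.053, 0.0], [0.0, -0.0, -1.0]]
force: [-1.4, -2.3, 0.8]
gripper_width: 0.0372
grasp_force: 25.0
```

```bash
python3 st.py
```

```text
10.3167 [0.6227 0.0418 0.4882] yaw -86.91 F [-0.5234 -2.2652  1.0307] tz [-0.027   0.0018 -0.0283 -0.0016] -0.01375036241045817 e6 [ 0.8561  0.245   0.0149 -0.056 ]
```

Request:
step_arm([
  [[0, 0, 0.02], 7, 255],
  [[0, 0, 0], 0, 255],
  [[0, 0, 0], 0, 255],
])

```text
time: 10.57
tcp_pos: [0.6227, 0.0419, 0.4881]
tcp_rot: [[0.174, 0.985, -0.0], [0.985, -0.174, -0.0], [-0.0, -0.0, -1.0]]
force: [-0.2, -2.2, 0.7]
gripper_width: 0.0378
grasp_force: 25.0
```

```bash
python3 st.py
```

```text
10.7167 [0.6227 0.0419 0.4881] yaw -79.91 F [ 0.0298 -1.946   0.6844] tz [ 0.0222  0.002  -0.001  -0.0305] -0.0018387995338881415 e6 [ 0.8562  0.245   0.0149 -0.056 ]
```

Request:
step_arm([
  [[0, 0, 0.02], 7, 255],
  [[0, 0, 0], 0, 255],
  [[0, 0, 0], 0, 255],
])

```text
time: 10.97
tcp_pos: [0.6227, 0.0418, 0.4881]
tcp_rot: [[0.293, 0.956, -0.0], [0.956, -0.293, -0.0], [-0.0, -0.0, -1.0]]
force: [0.1, -3.2, 0.6]
gripper_width: 0.0375
grasp_force: 25.0
```

```bash
python3 st.py
```

```text
11.1167 [0.6227 0.0419 0.4881] yaw -72.91 F [-0.1209 -2.0778  0.825 ] tz [ 0.0173  0.0002  0.0105 -0.051 ] -0.00577689454094386 e6 [ 0.8562  0.245   0.015  -0.0559]
```

Request:
step_arm([
  [[0, 0, 0.02], 7, 255],
  [[0, 0, 0], 0, 255],
  [[0, 0, 0], 0, 255],
])

```text
time: 11.37
tcp_pos: [0.6227, 0.0419, 0.4881]
tcp_rot: [[0.407, 0.913, -0.0], [0.913, -0.407, -0.0], [-0.0, -0.0, -1.0]]
force: [-0.2, -3.2, 0.4]
gripper_width: 0.0374
grasp_force: 25.0
```

```bash
python3 st.py
```

```text
11.5167 [0.6227 0.0419 0.4881] yaw -65.92 F [-0.8638 -2.112   0.3828] tz [0.229  0.1976 0.1877 0.1797] 0.19849845624652057 e6 [1.0389 0.4258 0.1956 0.1249]
```

Contact: the torque is now about 0.19 N m. One more degree.

Request:
step_arm([
  [[0, 0, 0], 1.2, 255],
  [[0, 0, 0], 0, 255],
  [[0, 0, 0], 0, 255],
  [[0, 0, 0], 0, 255],
])

```text
time: 11.85
tcp_pos: [0.6227, 0.0419, 0.4881]
tcp_rot: [[0.43, 0.903, -0.0], [0.903, -0.43, -0.0], [-0.0, -0.0, -1.0]]
force: [0.2, -1.9, 0.7]
gripper_width: 0.0373
grasp_force: 25.0
```

```bash
python3 st.py
```

```text
12.0 [0.6227 0.0419 0.4881] yaw -64.55 F [-0.4247 -2.2825  0.8444] tz [0.2334 0.2204 0.2033 0.2496] 0.22667543738990414 e6 [0.2325 0.2173 0.2136 0.2141]
```

Request:
step_arm([
  [[0, 0, 0], -6, 255],
  [[0, 0, -0.03], -7, 255],
  [[0, 0, -0.03], -7, 255],
  [[0, 0, -0.03], -7, 255],
  [[0, 0, -0.03], -7, 255],
  [[0, 0, -0.03], -7, 255],
  [[0, 0, -0.03], -7, 255],
  [[0, 0, -0.03], -7, 255],
  [[0, 0, -0.03], -7, 255],
  [[0, 0, -0.03], -7, 255],
  [[0, 0, -0.03], -7, 255],
  [[0, 0, -0.03], -7, 255],
])

```text
time: 13.0
tcp_pos: [0.6227, 0.0419, 0.4884]
tcp_rot: [[-0.847, 0.532, 0.0], [0.532, 0.847, 0.0], [-0.0, 0.0, -1.0]]
force: [0.0, -1.7, -0.3]
gripper_width: 0.038
grasp_force: 25.0
```

Request:
step_arm([
  [[0, 0, -0.03], -7, 255],
  [[0, 0, -0.02], -3.5, 255],
  [[0, 0, 0], 0, 255],
  [[0, 0, 0], 0, 255],
  [[0, 0, 0], 0, 255],
])

```text
time: 13.42
tcp_pos: [0.6227, 0.0419, 0.4885]
tcp_rot: [[-0.926, 0.376, 0.0], [0.376, 0.926, 0.0], [-0.0, 0.0, -1.0]]
force: [0.1, -2.1, -0.2]
gripper_width: 0.0374
grasp_force: 25.0
```

```bash
python3 st.py
```

```text
13.5667 [0.6227 0.0419 0.4885] yaw -157.96 F [ 0.3971 -1.8186 -0.2621] tz [-0.0432  0.0208 -0.038  -0.0396] -0.024990669636066387 e6 [-0.0557  0.0115  0.028   0.027 ]
```

Request:
step_arm([
  [[0, 0, 0], 0, 0],
  [[0, 0, 0], 0, 0],
  [[0, 0, 0], 0, 0],
  [[0, 0, 0], 0, 0],
  [[0, 0, 0], 0, 0],
  [[0, 0, 0], 0, 0],
  [[0, 0, -20], 0, 0],
  [[0, 0, -30], 0, 0],
  [[0, 0, -30], 0, 0],
  [[0, 0, 0], 6.9, 0],
  [[0, 0, 0], 6.9, 0],
  [[0, 0, 0], 6.9, 0],
])

```text
time: 14.57
tcp_pos: [0.6226, 0.0419, 0.5692]
tcp_rot: [[-0.731, 0.682, 0.001], [0.682, 0.731, 0.0], [-0.001, 0.001, -1.0]]
force: [0.0, 0.6, -0.5]
gripper_width: 0.0916
grasp_force: 0.0
```

Request:
step_arm([
  [[0, 0, 0], 6.9, 255],
  [[0, 0, 0], 6.9, 255],
  [[0, 0, 0], 6.9, 255],
  [[0, 0, 0], 6.9, 255],
  [[0, 0, 0], 6.9, 255],
  [[0, 0, 0], 6.9, 255],
  [[0, 0, 0], 6.9, 255],
  [[0, 0, 0], 6.9, 255],
  [[-20, 10, 0], 0, 255],
  [[-20, 10, 0], 0, 255],
  [[-20, 10, 0], 0, 255],
  [[-20, 0, 0], 0, 255],
])

```text
time: 15.57
tcp_pos: [0.6424, -0.0425, 0.5684]
tcp_rot: [[0.137, 0.991, 0.0], [0.991, -0.137, -0.0], [0.0, 0.0, -1.0]]
force: [0.6, 0.3, -0.4]
gripper_width: 0.0142
grasp_force: 0.0
```

Request:
step_arm([
  [[0, 0, 0], 0, 255],
  [[0, 0, 0], 0, 255],
  [[0, 0, 0], 0, 255],
])

```text
time: 15.82
tcp_pos: [0.6414, -0.0411, 0.5685]
tcp_rot: [[0.137, 0.991, -0.0], [0.991, -0.137, 0.0], [0.0, -0.0, -1.0]]
force: [-0.3, -0.3, 0.1]
gripper_width: 0.0008
grasp_force: 0.0
```

Run:
```python
from h import *
s=state();p=viewer.camera_params("wrist");a=viewer.camera("wrist")
print(s["time"],s["tcp_pos"],s["tcp_rot"],s["gripper_width"],s["joint_pos"],s["force"])
t=s["tcp_pos"]+.191*s["tcp_rot"][:,2]
print("ball",proj(p,[.6113,-.0376,.288]),"knob",proj(p,[.6227,.0419,.329]),"tip",proj(p,t),"tip at ball z",proj(p,[t[0],t[1],.288]))
cv2.imwrite("pics/w4.png",a[:,:,::-1])
```

```text
15.8167 [ 0.6414 -0.0411  0.5685] [[ 0.1371  0.9906 -0.0001]
 [ 0.9906 -0.1371  0.0002]
 [ 0.0002 -0.0001 -1.    ]] 0.0008264342123527595 [-0.1003  0.1406  1.7284  0.0002  1.2726  0.0372] [-0.3264 -0.2891  0.0752]
ball [219.2311 192.8484] knob [209.855   93.6335] tip [253.7337 229.9843] tip at ball z [253.9692 192.0983]
```

View pics/w4.png

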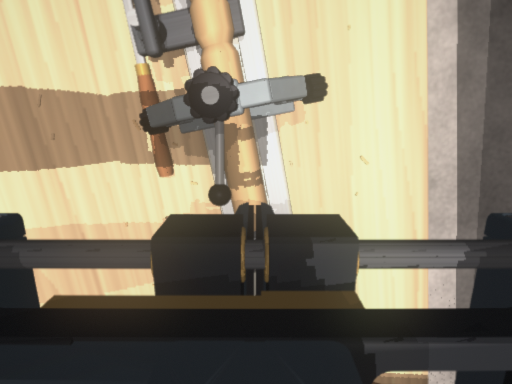

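The wrist view shows the ball at (219,195), as predicted. The closed fingertips are behind it at (253,210) and the path is free, so I'll lower and push.

Request:
step_arm([
  [[0, 0, 30], 0, 255],
  [[0, 0, 30], 0, 255],
  [[0, 0, 25], 0, 255],
  [[0, 0, 13], 0, 255],
  [[0, 0, 6], 0, 255],
  [[0, 0, 0], 0, 255],
  [[0, -3, 0], 0, 255],
  [[0, -3, 0], 0, 255],
  [[-1.7, -7, 0], 5, 255],
  [[-1.7, -7, 0], 5, 255],
  [[0, 0, 0], 0, 255],
])

```text
time: 16.78
tcp_pos: [0.6204, -0.0414, 0.466]
tcp_rot: [[0.311, 0.95, 0.002], [0.95, -0.311, -0.0], [0.0, 0.002, -1.0]]
force: [0.5, 0.2, -0.6]
gripper_width: 0.0005
grasp_force: 0.0
```

```bash
cat > lv.py <<'E'
from h import *
s=state();R=s["tcp_rot"]
F=[]
for i in range(3): F.append(state()["force"]@R); i<2 and viewer.camera("top")
q=(s["tcp_pos"]-[.6227,.0419,0])@R*1000
print(s["time"],s["tcp_pos"],"tool-frame pos rel axis mm",q,"F tool",np.mean(F,0))
x=R[:2,0]; a=np.arctan2(-x[0],-x[1]) # dir of -x tool
print("tool radial dir angle from -Y toward -X",np.arctan2(x[0],x[1]))
E
python3 lv.py
```

```text
16.7833 [ 0.6204 -0.0414  0.466 ] tool-frame pos rel axis mm [ -79.7085   24.6299 -466.0301] F tool [-0.1447  0.1844 -0.0401]
tool radial dir angle from -Y toward -X 0.3160518372051257
```

Request:
step_arm([
  [[-1.7, -7, 0], 5, 255],
  [[-1.7, -7, 0], 5, 255],
  [[-1.7, -7, 0], 5, 255],
  [[-1.7, -7, 0], 5, 255],
  [[-1.7, -7, 0], 5, 255],
  [[-1.7, -7, 0], 5, 255],
  [[-1.7, -7, 0], 5, 255],
  [[-1.7, -7, 0], 5, 255],
  [[0, 0, 0], 0, 255],
  [[0, 0, 0], 0, 255],
])

```text
time: 17.72
tcp_pos: [0.5689, -0.0205, 0.465]
tcp_rot: [[0.844, 0.536, 0.001], [0.536, -0.844, 0.0], [0.001, 0.0, -1.0]]
force: [-0.2, 0.0, 0.3]
gripper_width: 0.0008
grasp_force: 0.0
```

```bash
python3 lv.py
```

```text
17.7167 [ 0.5689 -0.0205  0.465 ] tool-frame pos rel axis mm [ -78.5662   24.0541 -465.0309] F tool [ 0.0617  0.2988 -0.3486]
tool radial dir angle from -Y toward -X 1.005218152229852
```

Request:
step_arm([
  [[-1.7, -7, 0], 5, 255],
  [[-1, -4.2, 0], 3, 255],
  [[0, 0, 0], 0, 255],
  [[0, 0, 0], 0, 255],
])

```text
time: 18.15
tcp_pos: [0.5609, -0.0124, 0.4646]
tcp_rot: [[0.911, 0.412, 0.0], [0.412, -0.911, 0.0], [0.0, 0.0, -1.0]]
force: [-0.2, -0.3, -0.1]
gripper_width: 0.0004
grasp_force: 0.0
```

```bash
python3 lv.py;  python3 - <<'E'
from h import *
a=viewer.camera("wrist");cv2.imwrite("pics/w5.png",a[:,:,::-1])
E
```

```text
18.15 [ 0.5609 -0.0124  0.4646] tool-frame pos rel axis mm [ -78.5777   24.0062 -464.5721] F tool [0.0252 0.3836 0.3365]
tool radial dir angle from -Y toward -X 1.1460078256413786
```

View pics/w5.png

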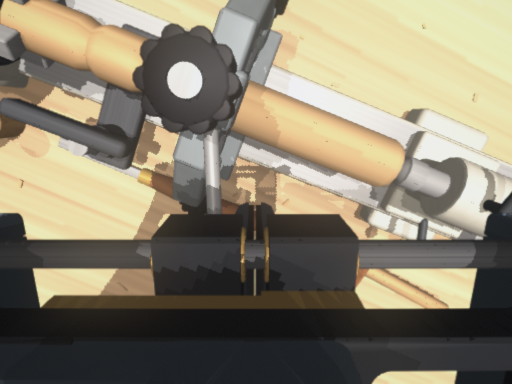

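The wrist view shows the lever arm at (212,180) swinging along ahead of the fingertips. I'll go in small steps to the stop.

Request:
step_arm([
  [[-0.5, -2.1, 0], 1.5, 255],
  [[0, 0, 0], 0, 255],
  [[0, 0, 0], 0, 255],
])

```text
time: 18.55
tcp_pos: [0.5595, -0.0107, 0.4645]
tcp_rot: [[0.922, 0.386, 0.0], [0.386, -0.922, -0.0], [0.0, 0.0, -1.0]]
force: [1.2, -0.6, -0.4]
gripper_width: 0.0001
grasp_force: 0.3
```

```bash
python3 lv.py
```

```text
18.55 [ 0.5595 -0.0107  0.4645] tool-frame pos rel axis mm [ -78.6183   24.1427 -464.5058] F tool [0.6938 1.1725 0.3645]
tool radial dir angle from -Y toward -X 1.1743086549123345
```

Request:
step_arm([
  [[-0.3, -1.4, 0], 1, 255],
  [[0, 0, 0], 0, 255],
  [[0, 0, 0], 0, 255],
])

```text
time: 18.9
tcp_pos: [0.5585, -0.0094, 0.4645]
tcp_rot: [[0.93, 0.369, -0.0], [0.369, -0.93, -0.0], [-0.0, -0.0, -1.0]]
force: [-0.1, -1.0, 0.2]
gripper_width: 0.0003
grasp_force: 0.5
```

```bash
python3 lv.py
```

```text
18.9 [ 0.5585 -0.0094  0.4645] tool-frame pos rel axis mm [ -78.6026   24.0041 -464.4793] F tool [-0.4948  1.0225  0.3   ]
tool radial dir angle from -Y toward -X 1.1931906202667126
```

Request:
step_arm([
  [[-0.3, -1.4, 0], 1, 255],
  [[0, 0, 0], 0, 255],
  [[0, 0, 0], 0, 255],
])

```text
time: 19.25
tcp_pos: [0.5577, -0.0081, 0.4645]
tcp_rot: [[0.936, 0.352, -0.0], [0.352, -0.936, 0.0], [-0.0, -0.0, -1.0]]
force: [0.2, -0.6, 0.2]
gripper_width: 0.0003
grasp_force: 0.4
```

```bash
python3 lv.py
```

```text
19.25 [ 0.5577 -0.0081  0.4645] tool-frame pos rel axis mm [ -78.4745   23.8891 -464.4866] F tool [-0.4189  0.5871 -0.2747]
tool radial dir angle from -Y toward -X 1.210808299573349
```

Request:
step_arm([
  [[-0.3, -1.4, 0], 1, 255],
  [[-0.3, -1.4, 0], 1, 255],
  [[0, 0, 0], 0, 255],
  [[0, 0, 0], 0, 255],
])

```text
time: 19.68
tcp_pos: [0.5562, -0.0059, 0.4645]
tcp_rot: [[0.948, 0.318, 0.0], [0.318, -0.948, -0.001], [0.0, 0.001, -1.0]]
force: [0.9, -4.9, -0.5]
gripper_width: 0.0006
grasp_force: 2.4
```

```bash
python3 lv.py
```

```text
19.6833 [ 0.5562 -0.0059  0.4645] tool-frame pos rel axis mm [ -78.2461   24.5193 -464.516 ] F tool [-1.2245  5.0226  0.4879]
tool radial dir angle from -Y toward -X 1.2467033468550315
```

Request:
step_arm([
  [[0, -1.2, 0], 0, 255],
  [[0, 0, 0], 0, 255],
  [[0, 0, 0], 0, 255],
])

```text
time: 20.03
tcp_pos: [0.556, -0.0052, 0.4646]
tcp_rot: [[0.948, 0.319, 0.001], [0.319, -0.948, -0.002], [0.0, 0.002, -1.0]]
force: [2.8, -13.4, -1.6]
gripper_width: 0.0007
grasp_force: 6.3
```

```bash
python3 lv.py
```

```text
20.0333 [ 0.556  -0.0052  0.4646] tool-frame pos rel axis mm [ -78.259    24.5678 -464.5434] F tool [-2.0051 12.6809  1.4657]
tool radial dir angle from -Y toward -X 1.2463453642124065
```

The lever is hard against its stop at 13 N. I'll retreat and check.

Request:
step_arm([
  [[0, 5, 0], 0, 255],
  [[0, 10, 0], 0, 255],
  [[0, 0, -25], 0, 255],
  [[0, 0, -35], 0, 255],
  [[0, 0, -35], 0, 255],
  [[-30, 0, 0], 0, 255],
  [[-30, 0, 0], 0, 255],
  [[-30, 0, 0], 0, 255],
  [[0, 0, 0], 0, 255],
  [[0, 0, 0], 0, 255],
  [[0, 0, 0], 0, 255],
])

```text
time: 21.05
tcp_pos: [0.4758, -0.0478, 0.5599]
tcp_rot: [[0.948, 0.319, 0.001], [0.319, -0.948, 0.0], [0.001, 0.0, -1.0]]
force: [0.4, 0.3, -0.0]
gripper_width: 0.0003
grasp_force: 0.0
```

Run:
```python
from h import *
s=state();print(s["time"],s["tcp_pos"],s["force"])
p=viewer.camera_params("wrist");a=viewer.camera("wrist")
for t in(1.15,1.19,1.23): print(t,proj(p,[.6225-.08*np.sin(t),.0419-.08*np.cos(t),.288]))
cv2.imwrite("pics/w6.png",a[:,:,::-1])
```

```text
21.05 [ 0.4758 -0.0478  0.5599] [ 0.3711  0.278  -0.0212]
1.15 [213.9999  86.1506]
1.19 [209.9015  86.4849]
1.23 [205.7901  86.6468]
```

View pics/w6.png

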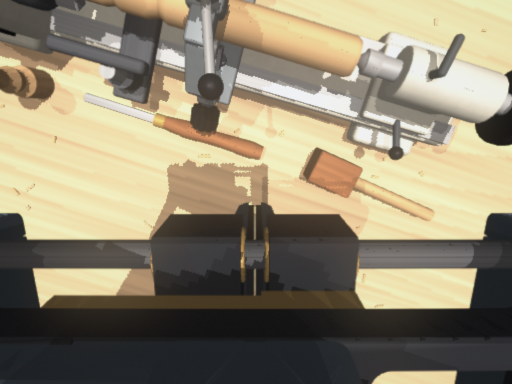

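The ball is at (209,87), which matches about 1.19 rad world, i.e. 1.25 at the stop. The gouge, mallet and leg are untouched and the robot is clear. I'll hand in.

```bash
python3 -c "
from cell import order
print(order.sign_off())"
```

```text
the job is handed in; nothing more can be done
None
```

The job is handed in: I tightened the knob to about 0.23 N m on the blank, turned it back 93° (the extra 3° allows for wind-up), swung the lock lever to its stop, and left the tools and the turned leg untouched.

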